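Close the sliding door on the egg case

TASK

Two small glass-topped food cases stand open on the stall's counter. Push the sliding door of the case that holds the braised eggs along its track until it is fully closed against the frame, and leave the door of the other case, with the square dark cakes, standing open as it is.

Things in the scene. Friction and masses are not known exactly. Their poses are not given: they have to be found in the camera images.
- egg_door (a joint): Glass door, dark steel frame, 196 x 155 x 8 mm, sliding flat on top of the low steel case (220 x 310, 110 high) with rows of brown eggs. Metres: 0 = closed, its left edge on the frame's raised end bar (20 mm high, top 130 above the table); grows as it opens to the right; starts 0.08-0.12, at most 0.135. Stays where left, about 2 N moves it. The case is fixed.
- egg_grip (a point): Centre of the upright black fin in the middle of the egg case's door: 32 mm along x, 14 along y, 36 high; 18 mm above the door's upper face, 138 above the table. Its y axis runs along the track, the way the door closes (to the robot's left, within 0.3 rad); z up. Closing carries it along +y by the joint value. Over 60 mm of flat door lies before and behind the fin.
- cake_door (a joint): The same sliding door on the other, identical case, which holds square dark cake blocks; same joint values, starts 0.08-0.12 open and is to stay so. The cases stand side by side, left and right of the robot's middle line, a shaker between them; which one is left changes.
- cake_grip (a point): Centre of the upright black fin on the cake case's door, with the same sizes and axes as that of the egg case.

How it is judged:
By the outcome, as a careful person would: the job done as asked, in the order asked, and still so for the second after the job is handed in, with the robot touching nothing.
It also fails if it takes over 32 s, if anything falls off the work surface, if the arm or the gripper's body presses on something with over 40 N, if the wrist force passes 120 N, or if a joint passes its speed limit or range.

ROBOT

A 6-joint arm with a two-finger parallel gripper is mounted at the origin on the work surface. World frame = base frame: x ahead of the robot, y to its left, z up, the work surface at z = 0. Lengths are in m, angles in rad, forces in N, time in s.
With the tool pointing down it reaches from about 0.275 to 0.85 m from the base axis. Payload 19 kg.
Tool frame: the origin (TCP) lies on the centre line of the jaws, within the pads' length; the fingertips stand 25 mm ahead of it and the grasp point (between the pads) lies 6 mm ahead of it; z points along the fingers, y is the direction in which the jaws open and shut (so a half turn about z gives the same grasp; the last joint's range is limited). The gripper opens to 85 mm and grips with 20 to 120 N. Pads are 22 mm wide; open, the fingers measure 114 mm over their backs; the gripper's body (76 mm by 85 mm) begins 54 mm behind the grasp point. The pads swing forward as they close: fully open they stand 13 mm farther back than shut.
Start: joints at [1.081, 0.15, 1.437, -0, 1.554, -0.134], TCP at [0.2, 0.539, 0.217] pointing down, gripper open.
Joint ranges: [-2.8, 2.8], [-0.68, 2.1], [0.12, 2.68], [-1.39, 4.53], [0.16, 2.79], [-2.81, 2.81]. Speed limits (rad/s): [1.89, 1.89, 2.22, 3.01, 3.01, 3.01].

INTERFACE

Orientations are given as a unit quaternion [w, x, y, z].
In Python, from cell import robot gives the robot as it stands.
- The arm moves only by the tool play_rows, never from a script. Its argument "rows" is one flat list of numbers, 4 for each row, row after row: the shift along the tool's x, y, z in units of 40 mm (1.0 is 40 mm), then the turn about the tool's z in units of 6 degrees (1.0 is 6 degrees). In form: [tx, ty, tz, spin, tx, ty, tz, spin, ...]. A call has 1 to 12 rows; each row shifts and turns the commanded pose from where the row before left it, along the tool's axes as they then stand; what a row does not reach is not made up. A row lasts 1/10 s, in which the tool goes at most 50 mm and 8.59 degrees, less where a joint would pass 70% of its speed; a pose out of reach is approached as far as the arm can. A call is refused whole if a number of a shift passes 1 or a number of a turn 1, either way. A call with a gripper value outside its range is refused whole. "claw" is the opening, from -1 (shut) to 1 (fully open), set as the call begins (left out, the last holds). The fingers move at their own pace and stop on an object; "squeeze" is the grip in N (left out, the last holds). Time passes only in rows, so rows that do not move let the fingers close. It gives the time, the measured TCP pose, the force and the opening at its end, in the units of the state.
- robot.get_obs(): the state, without advancing time (a new reading comes with each control period).
- robot.snapshot(name): name is "side" or "top" or "wrist"; returns a dict with "pixels" (420x560x3 uint8, red, green, blue), "K" (3x3 intrinsics, pixels), "R" (3x3) and "t" (3): a world point X has camera coordinates R X + t; the wrist camera has in their place "mount" (4x4, takes a point from camera to tool coordinates, whose origin is the TCP and whose axes are the flange's). Camera axes: x right, y down, z forward; pixel columns grow to the right and rows downward; lengths in m; the calibration is good to about 2 mm. A picture is of the moment at which its call begins: read the wrist's pose just before it. There is no depth.
- robot.hand_in(): hands the job in, once; it reports no verdict.
The state is a dict: "time": time; "q": joint angles; "joint_velocities": joint speeds; "joint_torque": joint torques, N m; "eef_pos": TCP position; "tcp_rot": TCP orientation; "ft_force": force on the tool from outside, world axes, zero at the start; "moment": the same for the moment, N m; "gripper_width": finger opening in m.
Only numpy, scipy, OpenCV 4.12 (cv2) and the standard library are available. Lean on these libraries where they do the work, as an engineer would, in place of code of your own. Each camera call takes 0.05 s, during which the arm holds its last target.

## Working session

There is one attempt and no reset: what is moved stays moved. The work goes in short steps, Python scripts to look and compute and a tool call to move; the robot and the scene stay as the last step left them, time stands still between calls to the robot, and variables do not carry over. Pictures are saved under pics/ and viewed, and the job is handed in when it is done.

Besides the shell and the picture viewer there is one more tool, called as a command line: name --argument value ..., lists and objects as JSON in quotes. play_rows: Moves the arm, as the interface text tells. Its arguments: {"type":"object","properties":{"rows":{"type":"array","items":{"type":"number"}},"claw":{"type":"number"},"squeeze":{"type":"number"}},"required":["rows"]}

```bash
mkdir -p pics; python3 - <<'E'
from cell import robot
import cv2,numpy as np,pickle
o=robot.get_obs();print(o)
d={}
for n in("top","side"):
    s=robot.snapshot(n);d[n]=s
    cv2.imwrite(f"pics/{n}0.png",s["pixels"][:,:,::-1])
    print(n,s["K"],s["R"],s["t"])
pickle.dump(d,open("s0.pkl","wb"))
E
```

```text
{'time': 0.0, 'q': array([ 1.08100762e+00,  1.51003987e-01,  1.43801493e+00,  8.93927662e-07,
        1.55379108e+00, -1.34043077e-01]), 'joint_velocities': array([ 0.00062032, -0.00277199, -0.00198536, -0.00062096, -0.00058164,
       -0.00193729]), 'joint_torque': array([ 2.50974372e-03, -7.13049674e+01, -5.70885730e+01, -4.54689018e-05,
        8.80941952e-03,  1.41528244e-05]), 'eef_pos': array([0.20018683, 0.53875504, 0.21607324]), 'tcp_rot': array([-1.87216457e-04,  1.76936326e-01,  9.84222112e-01, -5.79165619e-04]), 'ft_force': array([ 0.32850227, -0.43067113,  0.68387041]), 'moment': array([ 0.02106114, -0.03895225,  0.00171353]), 'gripper_width': 0.08519597570327984}
top [[510.63561743   0.         279.32253401]
 [  0.         510.63561743 205.41309694]
 [  0.           0.           1.        ]] [[-0.01806883 -0.99970177  0.01642816]
 [-0.99802146  0.01704393 -0.06052   ]
 [ 0.06022195 -0.01748919 -0.99803179]] [0.06504453 0.56310975 1.182669  ]
side [[442.36571435   0.         282.51603806]
 [  0.         442.36571435 210.69268922]
 [  0.           0.           1.        ]] [[-0.89672736 -0.44236959  0.01375446]
 [-0.3054388   0.59606643 -0.74257118]
 [ 0.32029234 -0.67008504 -0.66962591]] [0.5390177  0.25395653 0.72755487]
```

View pics/top0.png

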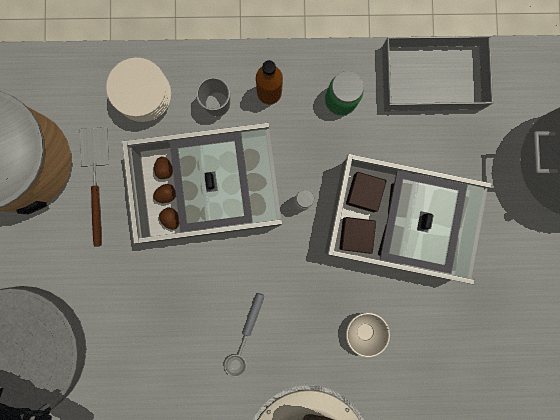

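View pics/side0.png

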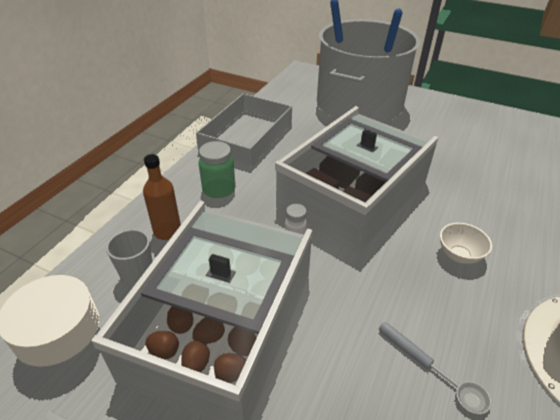

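The egg case is on the left: its eggs are at about (165,190) in the top view and its fin at about (210,181). The cake case is on the right, with its fin at about (425,221). I'll enlarge the crops.

```bash
python3 - <<'E'
import cv2,pickle
d=pickle.load(open("s0.pkl","rb"))
a=d["top"]["pixels"][110:250,110:300,::-1];cv2.imwrite("pics/tc.png",cv2.resize(a,None,fx=4,fy=4,interpolation=2))
a=d["side"]["pixels"][200:390,90:320,::-1];cv2.imwrite("pics/sc.png",cv2.resize(a,None,fx=3,fy=3,interpolation=2))
E
```

```text
(no output)
```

View pics/tc.png

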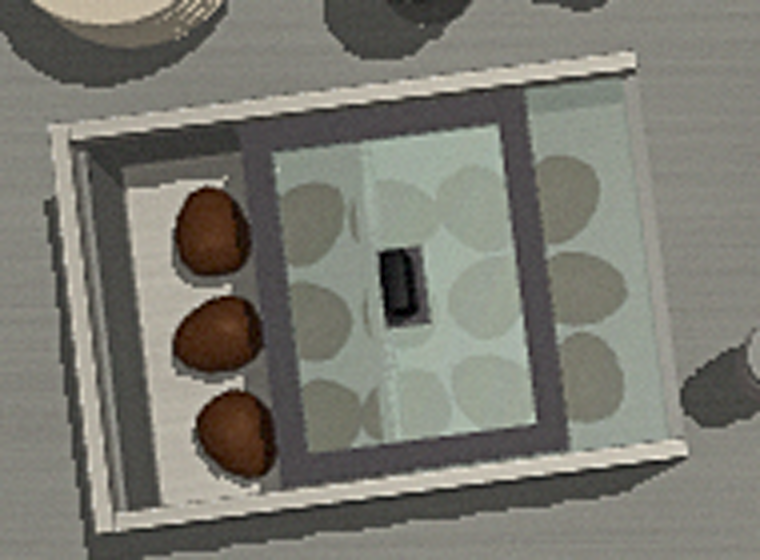

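View pics/sc.png

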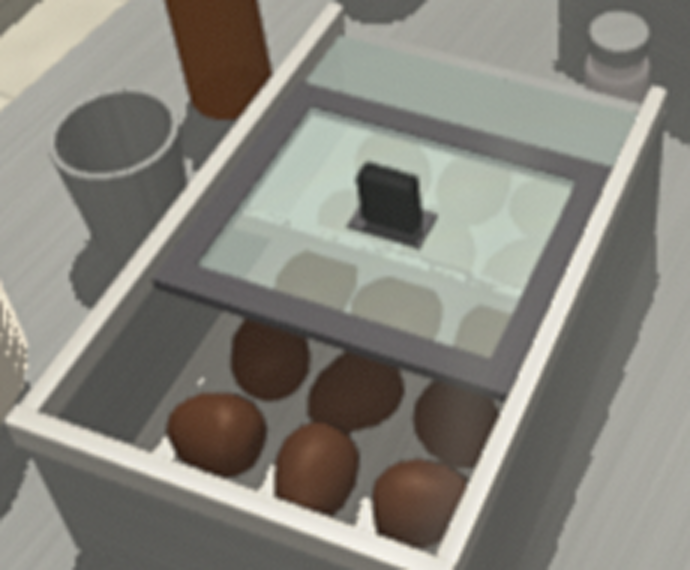

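```bash
cat > h.py <<'E'
import numpy as np,cv2,pickle
d=pickle.load(open("s0.pkl","rb"))
def P(s): return s["K"]@np.c_[s["R"],s["t"]]
def tri(a,b):
    X=cv2.triangulatePoints(P(d["top"]),P(d["side"]),np.array(a,float).reshape(2,1),np.array(b,float).reshape(2,1));return (X[:3]/X[3]).ravel()
def ray(n,p,z):
    s=d[n];c=-s["R"].T@s["t"];v=s["R"].T@np.linalg.inv(s["K"])@np.r_[p,1];return c+v*(z-c[2])/v[2]
T=lambda x,y:np.array([(x+.5)/4-.5+110,(y+.5)/4-.5+110])
S=lambda x,y:np.array([(x+.5)/3-.5+90,(y+.5)/3-.5+200])
def proj(n,X):
    p=P(d[n])@np.r_[X,1];return p[:2]/p[2]
E
python3 - <<'E'
from h import *
np.set_printoptions(precision=4,suppress=True)
for nm,a,b in [("fintop",(397,286),(392,170)),("doorNear-left",(288,487),(500,388)),("doorFarleft",(241,140),(157,284)),
 ("barFar",(52,128),(10,418)),("railFarEnd",(634,55),(336,4)),("railNearEnd",(686,445),(662,92))]:
    X=tri(T(*a),S(*b));print(nm,X, proj("top",X)-T(*a),proj("side",X)-S(*b))
for p in [(397,286)]: print(ray("top",T(*p),.156))
for p in [(392,170)]: print(ray("side",S(*p),.156))
for nm,p,z in [("doorL near",(290,480),.12),("doorL far",(243,140),.12),("barL far outer",(50,128),.13),("bar near outer",(100,530),.13),("railfarR",(634,55),.13),("railnearR",(686,445),.13),("doorR far",(526,92),.12),("doorR near",(566,445),.12),("bar inner far",(72,140),.13),("bar inner near",(114,515),.13)]:
    print(nm,ray("top",T(*p),z))
E
```

```text
fintop [0.609  0.2028 0.1597] [-0.1654 -0.3077] [0.621  0.0676]
doorNear-left [0.5086 0.2674 0.1197] [-0.5427 -1.179 ] [2.566  0.2551]
doorFarleft [0.6952 0.2919 0.1179] [-0.5601 -0.803 ] [1.7949 0.1972]
barFar [0.6994 0.3887 0.1304] [-0.0914 -0.1154] [0.2946 0.0348]
railFarEnd [0.7341 0.0776 0.1268] [0.1719 0.2943] [-0.5176 -0.0596]
railNearEnd [0.5236 0.0534 0.1232] [0.1639 0.444 ] [-0.7614 -0.0831]
[0.6088 0.2029 0.156 ]
[0.612  0.2004 0.156 ]
doorL near [0.5097 0.2652 0.12  ]
doorL far [0.693  0.2892 0.12  ]
barL far outer [0.6992 0.3897 0.13  ]
bar near outer [0.4851 0.3634 0.13  ]
railfarR [0.7341 0.078  0.13  ]
railnearR [0.5244 0.0539 0.13  ]
doorR far [0.7169 0.1367 0.12  ]
doorR near [0.5258 0.1179 0.12  ]
bar inner far [0.6926 0.378  0.13  ]
bar inner near [0.4928 0.356  0.13  ]
```

Fin centre measures about (0.610, 0.202), with its top at 0.156–0.160 (0.156 expected). Track yaw is about +0.12 rad and the gap to the end bar is about 0.09 m, so the measurements are consistent. Plan: shut the fingers, come down on the −y side of the fin, and push along the track.

play_rows --claw -1 --rows '[0,0,-0.2,-0.9,0,0,-0.2,-0.9,0,0,-0.2,-0.9,0,0,-0.2,-0.9,0,0,-0.2,-0.9]'

```text
time: 0.6
eef_pos: [0.2002, 0.5388, 0.2567]
tcp_rot: [-0.0, -0.06, 0.998, -0.0]
ft_force: [-0.1, 0.7, -0.4]
gripper_width: 0.0123
```

play_rows --rows '[-0.4,-0.5,0,0,-0.5,-0.6,0,0,-0.5,-0.6,0,0,-0.5,-0.6,0,0,-0.5,-0.6,0,0,-0.5,-0.6,0,0,-0.5,-0.6,0,0,-0.5,-0.6,0,0,-0.5,-0.6,0,0,-0.5,-0.6,0,0]'

```text
time: 1.6
eef_pos: [0.4229, 0.326, 0.2565]
tcp_rot: [-0.0, -0.058, 0.998, -0.0]
ft_force: [0.6, 0.7, 0.1]
gripper_width: 0.0002
```

play_rows --rows '[-0.5,-0.5,0,0,-0.5,-0.5,0,0,-0.5,-0.5,0,0,-0.5,-0.5,0,0,-0.5,-0.6,0,0,-0.5,-0.6,0,0,-0.5,-0.6,0,0,-0.4,-0.5,0,0,-0.3,-0.3,0,0,-0.1,-0.1,0,0,0,0,0,0]'

```text
time: 2.7
eef_pos: [0.6147, 0.1603, 0.2563]
tcp_rot: [-0.0, -0.058, 0.998, 0.0]
ft_force: [-0.2, 0.6, -0.5]
gripper_width: 0.0002
```

```bash
python3 - <<'E'
from cell import robot
import cv2
o=robot.get_obs();print(o["eef_pos"],o["ft_force"],o["tcp_rot"])
for n in("wrist","side"):
    s=robot.snapshot(n);cv2.imwrite(f"pics/{n}1.png",s["pixels"][:,:,::-1])
E
```

```text
[0.61474169 0.16025137 0.25631604] [-0.22186978  0.61800617 -0.52831616] [-3.58341066e-04 -5.75257893e-02  9.98343956e-01  1.44236562e-06]
```

View pics/wrist1.png

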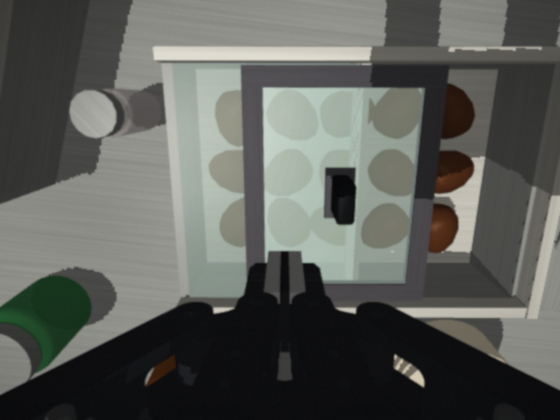

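View pics/side1.png

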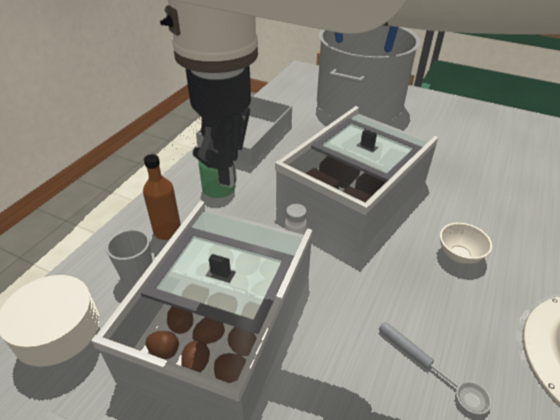

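The wrist view shows the fin at about (343,200) with the case square to the tool, and the fingertips at (284,255). I'll check the fin prediction in this view.

```bash
python3 - <<'E'
from cell import robot
import numpy as np
from scipy.spatial.transform import Rotation as R
o=robot.get_obs();s=robot.snapshot("wrist");M=np.array(s["mount"]);q=o["tcp_rot"]
Rt=R.from_quat([q[1],q[2],q[3],q[0]]).as_matrix()
def pr(X):
    t=Rt.T@(np.array(X)-o["eef_pos"]);c=np.linalg.inv(M)@np.r_[t,1];p=s["K"]@c[:3];return p[:2]/p[2]
u=np.array([.993,.119,0]);v=np.array([-.119,.993,0])
for z in(.12,.156):
  for a in(-.016,.016):
    for b in(-.007,.007): print(z,a,b,pr(np.array([.610,.202,z])+a*u+b*v).round())
print("tip",pr(o["eef_pos"]+np.array([0,0,-.025])))
E
python3 -c "
import cv2;a=cv2.imread('pics/wrist1.png')[150:260,260:400];cv2.imwrite('pics/wc.png',cv2.resize(a,None,fx=5,fy=5,interpolation=2))"
```

```text
0.12 -0.016 -0.007 [326. 170.]
0.12 -0.016 0.007 [344. 170.]
0.12 0.016 -0.007 [325. 208.]
0.12 0.016 0.007 [342. 208.]
0.156 -0.016 -0.007 [332. 179.]
0.156 -0.016 0.007 [351. 179.]
0.156 0.016 -0.007 [330. 222.]
0.156 0.016 0.007 [349. 222.]
tip [282.84667665 237.76995572]
```

View pics/wc.png

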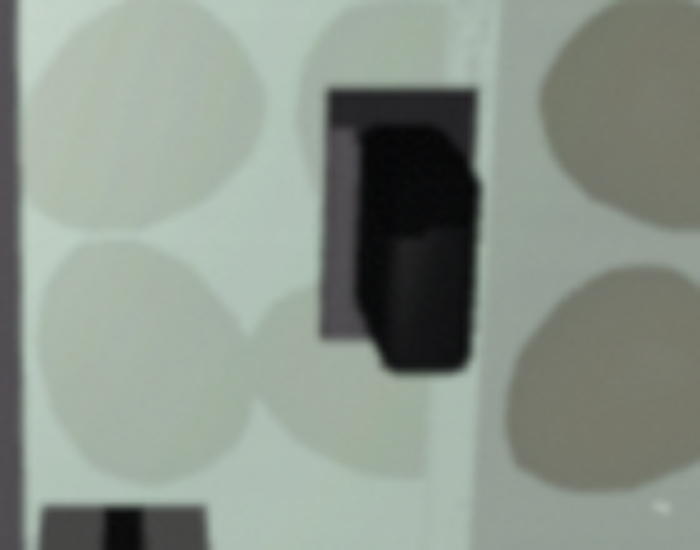

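Prediction and picture agree to about 3 mm (the fin is slightly farther along +y). Next I descend to put the tips at about 0.132, 12 mm above the glass.

play_rows --rows '[0,0,0.4,0,0,0,0.5,0,0,0,0.5,0,0,0,0.5,0,0,0,0.4,0,0,0,0.2,0,0,0,0,0,0,0,0,0]'

```text
time: 3.65
eef_pos: [0.6148, 0.1605, 0.1577]
tcp_rot: [0.0, -0.058, 0.998, 0.0]
ft_force: [0.8, 0.4, -0.5]
gripper_width: -0.0
```

play_rows --rows '[0,0.1,0,0,0,0.1,0,0,0,0.1,0,0,0,0.1,0,0,0,0.1,0,0,0,0.1,0,0,0,0.1,0,0,0,0.1,0,0,0,0.1,0,0,0,0.1,0,0]'

```text
time: 4.65
eef_pos: [0.61, 0.2002, 0.1567]
tcp_rot: [-0.0, -0.058, 0.998, -0.0]
ft_force: [0.2, 0.1, 0.9]
gripper_width: 0.0002
```

```bash
python3 - <<'E'
from cell import robot
import cv2
o=robot.get_obs();print(o["eef_pos"],o["ft_force"],o["tcp_rot"])
s=robot.snapshot("side");cv2.imwrite("pics/side2.png",cv2.resize(s["pixels"][180:400,80:330,::-1],None,fx=2.5,fy=2.5))
E
```

```text
[0.6100385  0.20021103 0.15667928] [0.22729604 0.11560089 0.92565371] [-2.07984301e-05 -5.76808650e-02  9.98335072e-01 -4.01606276e-05]
```

View pics/side2.png

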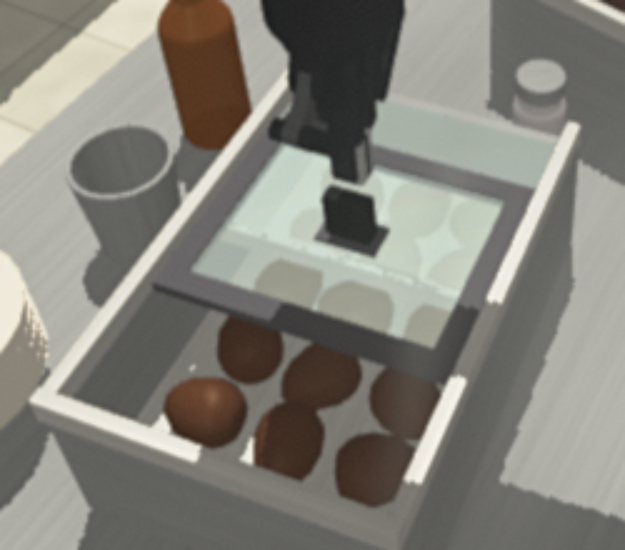

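```bash
python3 - <<'E'
from h import *
for X in [(.61,.2,.132),(.61,.2,.157),(.61,.205,.156),(.6124,.18,.156),(.6124,.18,.132)]:
  p=proj("side",X);print(X,p,(p-[80,180])*2.5, proj("top",X))
from cell import robot
s=robot.snapshot("top");cv2.imwrite("pics/top2.png",cv2.resize(s["pixels"][100:260,100:310,::-1],None,fx=3.5,fy=3.5))
s=robot.snapshot("wrist");cv2.imwrite("pics/wrist2.png",s["pixels"][:,:,::-1])
E
```

```text
(0.61, 0.2, 0.132) [222.75033494 266.78852358] [356.87583735 216.97130894] [211.61751087 181.73944631]
(0.61, 0.2, 0.157) [221.50958795 256.15196241] [353.77396987 190.37990601] [210.22065263 180.45239192]
(0.61, 0.205, 0.156) [219.82397746 258.74885166] [349.55994365 196.87212914] [207.86444033 180.54403074]
(0.6124, 0.18, 0.156) [227.03615882 247.64383017] [367.59039705 169.10957541] [219.91442224 179.19944401]
(0.6124, 0.18, 0.132) [228.07938613 257.84378989] [370.19846532 194.60947472] [221.0407257  180.46212223]
```

View pics/wrist2.png

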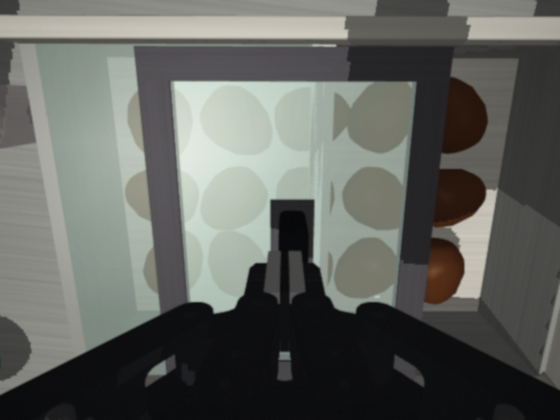

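View pics/top2.png

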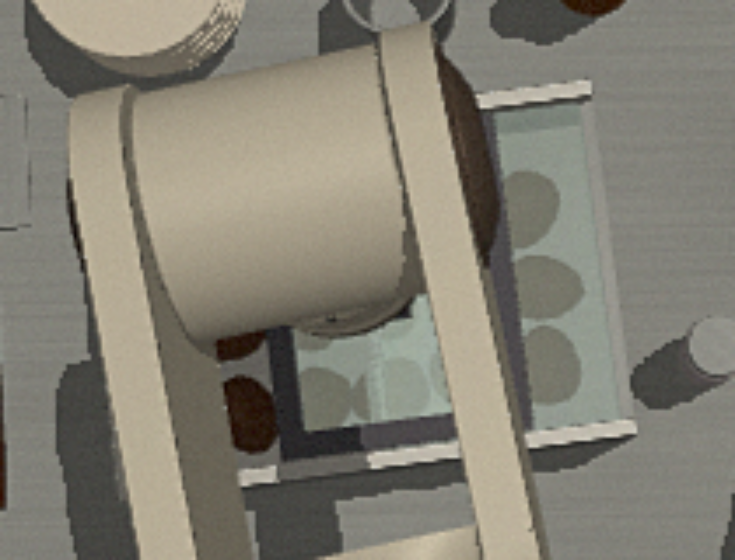

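The fin hasn't moved and there is no force, even though the TCP already stands at the fin's y. The fingertip seems to sit somewhere other than predicted, so I'll triangulate it from the side and wrist views.

```bash
cat > w.py <<'E'
from h import *
from cell import robot
from scipy.spatial.transform import Rotation as R
def wP():
    o=robot.get_obs();s=robot.snapshot("wrist");M=np.array(s["mount"]);q=o["tcp_rot"]
    T=np.eye(4);T[:3,:3]=R.from_quat([q[1],q[2],q[3],q[0]]).as_matrix();T[:3,3]=o["eef_pos"]
    return s["K"]@np.linalg.inv(T@M)[:3],s,M
E
python3 - <<'E'
from w import *
Pw,s,M=wP();print(M)
side=robot.snapshot("side")
cv2.imwrite("pics/wa.png",cv2.resize(s["pixels"][180:320,210:370,::-1],None,fx=5,fy=5,interpolation=2))
cv2.imwrite("pics/sa.png",cv2.resize(side["pixels"][180:300,150:290,::-1],None,fx=5,fy=5,interpolation=2))
E
```

```text
[[-1.29797027e-03 -9.62165116e-01 -2.72463951e-01  6.92387261e-02]
 [ 9.99999081e-01 -1.14230656e-03 -7.29937107e-04  8.67574022e-04]
 [ 3.91082662e-04 -2.72464648e-01  9.62165715e-01 -1.57109587e-01]
 [ 0.00000000e+00  0.00000000e+00  0.00000000e+00  1.00000000e+00]]
```

View pics/wa.png

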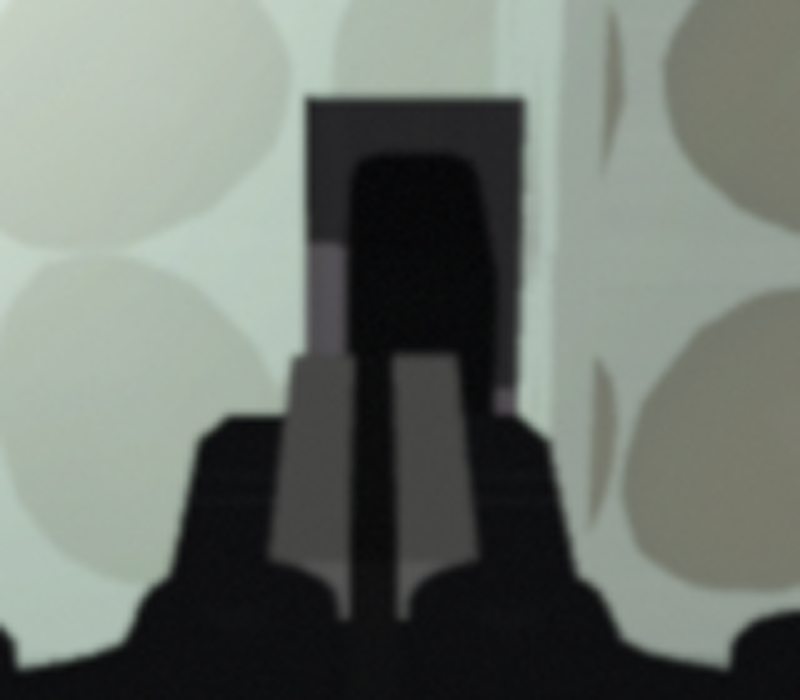

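View pics/sa.png

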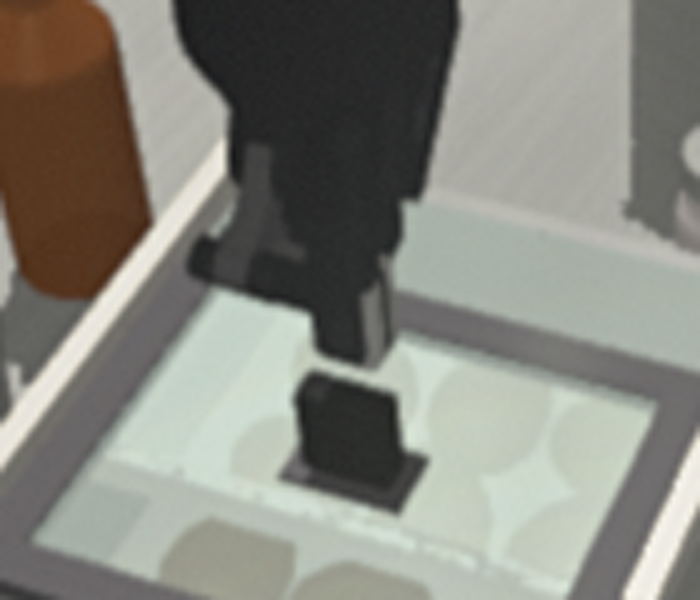

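```bash
python3 - <<'E'
from w import *
np.set_printoptions(precision=4,suppress=True)
Pw,s,M=wP();Ps=P(d["side"])
def t(a,b):
    X=cv2.triangulatePoints(Pw,Ps,np.array(a,float).reshape(2,1),np.array(b,float).reshape(2,1));X=(X[:3]/X[3]).ravel()
    p=Pw@np.r_[X,1];q=Ps@np.r_[X,1];return X,p[:2]/p[2]-a,q[:2]/q[2]-b
W=lambda x,y:np.array([210+x/5,180+y/5]);Z=lambda x,y:np.array([150+x/5,180+y/5])
print("pad gap tip",*t(W(373,355),Z(383,362)))
print("left pad(+y) outer tip",*t(W(458,355),Z(362,366)))
print("fin corner -x,+y top?",*t(W(495,415),Z(398,392)))
print("plate corners", *t(W(523,99),Z(428,463)),*t(W(523,99),Z(400,508)),*t(W(307,99),Z(428,463)))
o=robot.get_obs();print(o["eef_pos"])
for X in [(.6,.2,.132),(.6,.2,.15),(.6,.2,.165),(.6,.2,.175)]:
  p=Pw@np.r_[X,1];q=Ps@np.r_[X,1];print(X,(p[:2]/p[2]-[210,180])*5,(q[:2]/q[2]-[150,180])*5)
E
```

```text
pad gap tip [0.6005 0.1996 0.1702] [-0.0699 -1.7128] [-0.2918 -0.1598]
left pad(+y) outer tip [0.6012 0.2068 0.1737] [0.2507 4.9892] [0.8428 0.4564]
fin corner -x,+y top? [0.5947 0.2091 0.1735] [  0.4806 -21.275 ] [-3.4785 -2.2062]
plate corners [0.5812 0.211  0.1461] [-0.9485 -6.2561] [-1.286  -0.4478] [0.5893 0.2143 0.1228] [-0.2422 -1.5128] [-0.3476 -0.119 ] [0.5931 0.1914 0.1181] [-0.2815 -1.578 ] [-0.3656 -0.1146]
[0.6101 0.1998 0.1567]
(0.6, 0.2, 0.132) [377.0241 198.9362] [390.8223 444.9191]
(0.6, 0.2, 0.15) [377.5231 258.6206] [386.8414 406.9035]
(0.6, 0.2, 0.165) [378.0218 318.2725] [383.4155 374.187 ]
(0.6, 0.2, 0.175) [378.4077 364.4322] [381.0743 351.8299]
```

The images put the real fingertips at about z = 0.170, while the reported TCP is at 0.157. That is roughly 38 mm higher than the text's "25 mm ahead of the TCP", so the fingers passed over the fin without touching it. The door plate triangulates correctly in the same two views (0.118–0.123), so I trust the images. I'll back off along −y, go lower in stages and re-check.

play_rows --rows '[0,-0.2,0,0,0,-0.2,0,0,0,-0.2,0,0,0,-0.2,0,0,0,-0.2,0,0,0,-0.1,0,0,0,0,0,0]'

```text
time: 5.65
eef_pos: [0.6153, 0.1555, 0.1567]
tcp_rot: [0.0, -0.057, 0.998, -0.0]
ft_force: [0.5, 0.3, -1.2]
gripper_width: 0.0003
```

play_rows --rows '[0,0,0.1,0,0,0,0.1,0,0,0,0.1,0,0,0,0.1,0,0,0,0.1,0,0,0,0.1,0,0,0,0,0]'

```text
time: 6.35
eef_pos: [0.6149, 0.1562, 0.1319]
tcp_rot: [-0.0, -0.058, 0.998, -0.0]
ft_force: [0.4, 0.1, -0.6]
gripper_width: -0.0003
```

```bash
python3 - <<'E'
from w import *
Pw,s,M=wP();o=robot.get_obs();print(o["eef_pos"],o["ft_force"])
side=robot.snapshot("side")
cv2.imwrite("pics/wa3.png",cv2.resize(s["pixels"][160:320,190:390,::-1],None,fx=4,fy=4,interpolation=2))
cv2.imwrite("pics/sa3.png",cv2.resize(side["pixels"][180:300,150:290,::-1],None,fx=5,fy=5,interpolation=2))
E
```

```text
[0.61501872 0.15618483 0.13237425] [ 0.39961489 -0.28602761  0.20430531]
```

View pics/wa3.png

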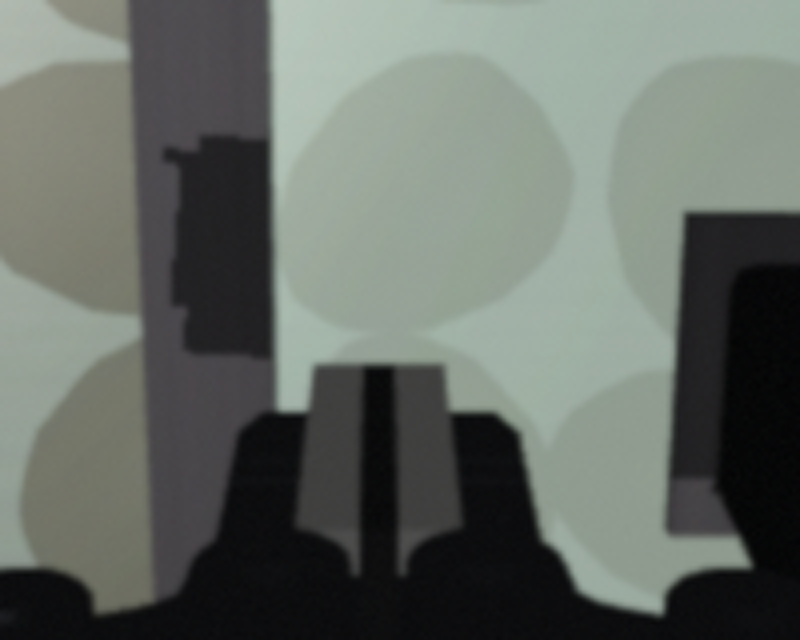

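View pics/sa3.png

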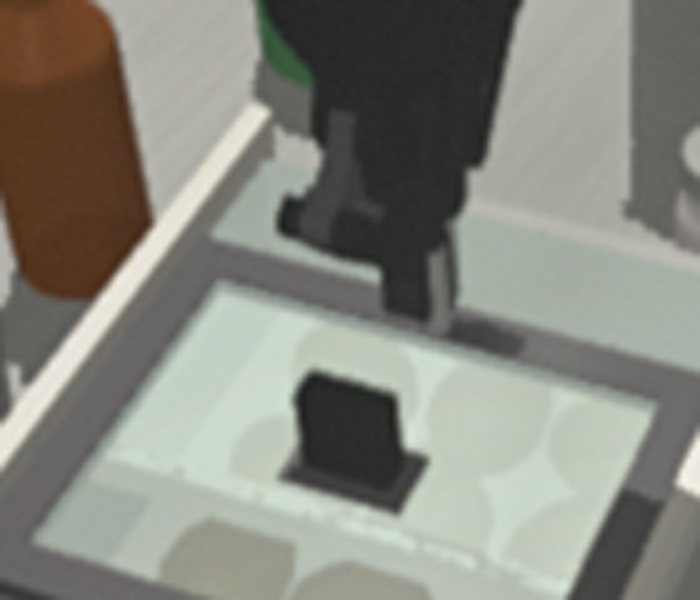

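```bash
python3 - <<'E'
from w import *
np.set_printoptions(precision=4,suppress=True)
Pw,s,M=wP();Ps=P(d["side"])
a=np.array([190+379/4,160+366/4]);b=np.array([150+449/5,180+330/5])
X=cv2.triangulatePoints(Pw,Ps,a.reshape(2,1),b.reshape(2,1));print((X[:3]/X[3]).ravel())
E
```

```text
[0.6058 0.1561 0.1417]
```

play_rows --rows '[0,0,0.1,0,0,0,0.1,0,0,0,0.1,0,0,0,0,0,0,0,0,0]'

```text
time: 7.0
eef_pos: [0.6151, 0.1562, 0.1206]
tcp_rot: [-0.0, -0.058, 0.998, -0.0]
ft_force: [0.1, 0.2, -0.1]
gripper_width: -0.0
```

The tip is now at about 0.132 with no force. Pushing +y, first to contact.

play_rows --rows '[0,0.1,0,0,0,0.1,0,0,0,0.1,0,0,0,0.1,0,0,0,0.1,0,0,0,0.1,0,0,0,0.1,0,0,0,0.1,0,0,0,0.1,0,0,0,0.1,0,0,0,0.1,0,0,0,0.1,0,0]'

```text
time: 8.2
eef_pos: [0.6096, 0.2042, 0.1207]
tcp_rot: [-0.0, -0.058, 0.998, -0.0]
ft_force: [0.6, -1.5, 0.3]
gripper_width: -0.0
```

```bash
cat > v.py <<'E'
import sys
from w import *
k=sys.argv[1];Pw,s,M=wP();o=robot.get_obs();print(o["eef_pos"],o["ft_force"],o["time"])
side=robot.snapshot("side")
a=cv2.resize(s["pixels"][:,:,::-1],(400,300));b=cv2.resize(side["pixels"][180:400,80:330,::-1],(400,352))
c=np.zeros((352,800,3),np.uint8);c[:300,:400]=a;c[:,400:]=b;cv2.imwrite(f"pics/v{k}.png",c)
E
python3 v.py 1
```

```text
[0.60950423 0.20475789 0.12066603] [ 0.34277932 -0.73080445 -0.3890762 ] 8.25
```

View pics/v1.png

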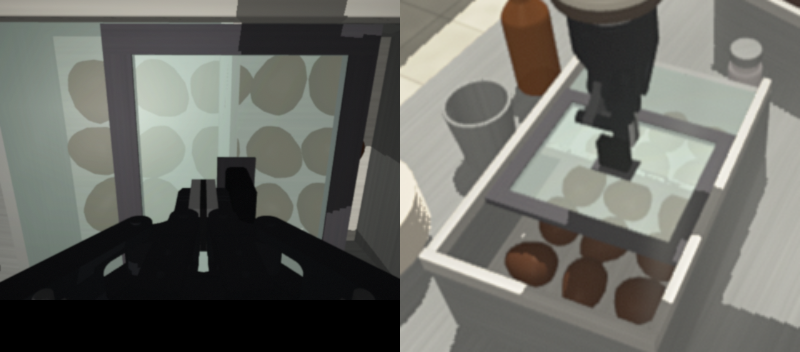

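The fingers are on the fin and the door is moving, now about 20 mm along. I'll keep pushing.

play_rows --rows '[0,0.1,0,0,0,0.1,0,0,0,0.1,0,0,0,0.1,0,0,0,0.1,0,0,0,0.1,0,0,0,0.1,0,0,0,0.1,0,0,0,0.1,0,0,0,0.1,0,0,0,0.1,0,0,0,0.1,0,0]'

```text
time: 9.5
eef_pos: [0.6041, 0.2519, 0.1207]
tcp_rot: [0.0, -0.058, 0.998, -0.0]
ft_force: [2.0, -2.9, -0.9]
gripper_width: -0.0
```

```bash
python3 v.py 2
```

```text
[0.60392007 0.25244969 0.12067275] [ 0.39527267  0.48064527 -0.62196659] 9.55
```

View pics/v2.png

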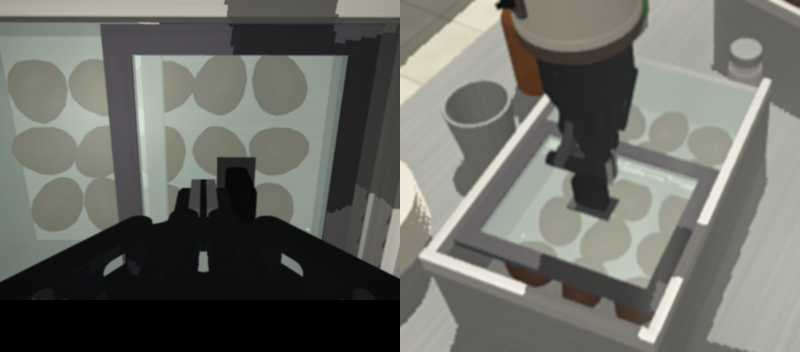

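play_rows --rows '[0,0.05,0,0,0,0.05,0,0,0,0.05,0,0,0,0.05,0,0,0,0.05,0,0,0,0.05,0,0,0,0.05,0,0,0,0.05,0,0]'

```text
time: 10.4
eef_pos: [0.6022, 0.2676, 0.1206]
tcp_rot: [-0.0, -0.058, 0.998, -0.0]
ft_force: [-0.4, -1.9, -0.2]
gripper_width: 0.0001
```

play_rows --rows '[0,0.03,0,0,0,0.03,0,0,0,0.03,0,0]'

```text
time: 10.7
eef_pos: [0.6018, 0.2711, 0.1207]
tcp_rot: [-0.0, -0.058, 0.998, -0.0]
ft_force: [-0.9, -2.4, 0.1]
gripper_width: -0.0001
```

```bash
python3 v.py 3
```

```text
[0.6017917  0.27126049 0.12065583] [-0.61798692 -1.56335173 -0.03038187] 10.75
```

View pics/v3.png

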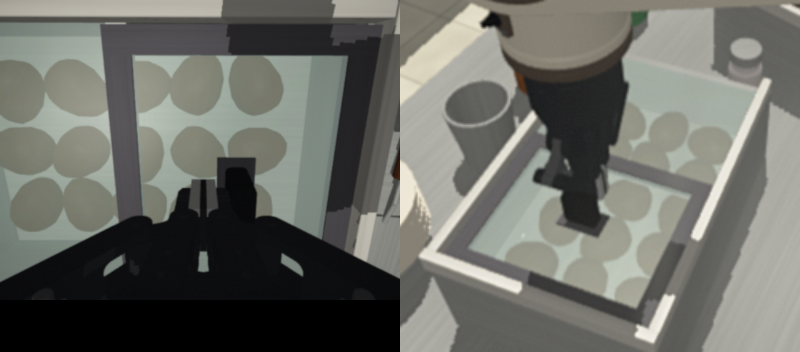

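Nearly closed. I'm continuing in about 1 mm rows and watching the force.

play_rows --rows '[0,0.03,0,0,0,0.03,0,0,0,0.03,0,0]'

```text
time: 11.1
eef_pos: [0.6018, 0.272, 0.1207]
tcp_rot: [-0.0, -0.057, 0.998, -0.002]
ft_force: [-0.6, -30.1, 3.6]
gripper_width: 0.0001
```

play_rows --rows '[0,0.03,0,0,0,0.03,0,0]'

```text
time: 11.3
eef_pos: [0.6018, 0.2722, 0.1207]
tcp_rot: [-0.0, -0.057, 0.998, -0.004]
ft_force: [-1.2, -47.3, 6.2]
gripper_width: -0.0002
```

play_rows --rows '[0,0.03,0,0,0,0.03,0,0]'

```text
time: 11.5
eef_pos: [0.6017, 0.2724, 0.1207]
tcp_rot: [-0.001, -0.056, 0.998, -0.006]
ft_force: [-2.5, -64.0, 8.6]
gripper_width: -0.0004
```

Hard stop: y stalled at 0.272 and the force is rising, so the door is against the bar. Backing off and lifting.

play_rows --rows '[0,-0.1,0,0,0,-0.1,0,0,0,-0.2,0,0,0,-0.2,0,0,0,-0.2,0,0,0,0,-0.3,0,0,0,-0.5,0,0,0,-0.6,0,0,0,-0.6,0,0,0,-0.6,0,0,0,-0.3,0]'

```text
time: 12.6
eef_pos: [0.605, 0.2479, 0.2399]
tcp_rot: [0.002, -0.058, 0.998, 0.0]
ft_force: [-0.0, 0.2, 0.3]
gripper_width: 0.0001
```

play_rows --rows '[0.4,0,0,0,0.6,0,0,0,0.6,0,0,0,0.6,0,0,0,0.6,0,0,0,0.6,0,0,0,0.4,0,0,0,0,0,0,0]'

```text
time: 13.4
eef_pos: [0.4522, 0.2302, 0.2374]
tcp_rot: [0.0, -0.058, 0.998, 0.0]
ft_force: [0.1, 0.7, 1.0]
gripper_width: -0.0001
```

```bash
python3 v.py 4; python3 - <<'E'
from w import *
s=robot.snapshot("top");cv2.imwrite("pics/top5.png",s["pixels"][:,:,::-1])
s=robot.snapshot("side");cv2.imwrite("pics/side5.png",cv2.resize(s["pixels"][190:390,80:330,::-1],None,fx=3,fy=3,interpolation=2))
E
```

```text
[0.45324349 0.23020679 0.23725646] [ 0.23475855 -0.5191643  -0.00395614] 13.45
```

View pics/top5.png

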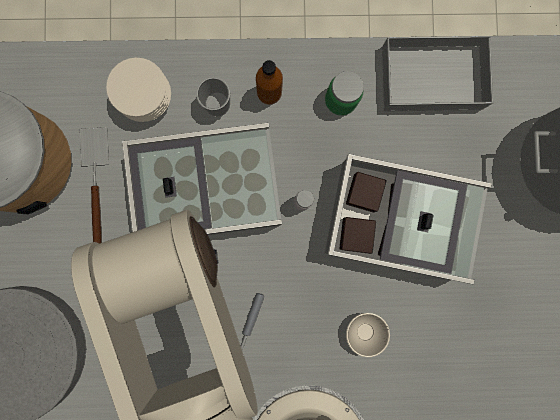

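View pics/side5.png

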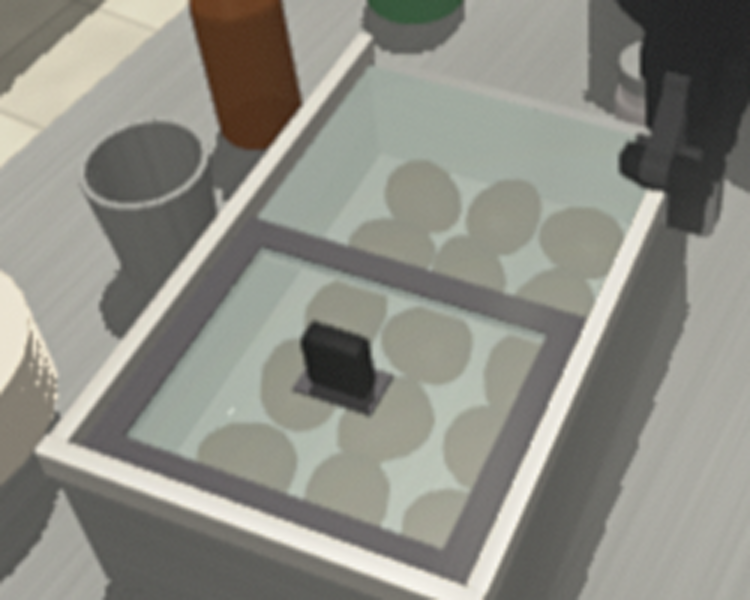

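The top view shows the egg door flush against the left bar, with its fin at about (168,186). The cake fin is still at (425,221), the robot is clear, and the force is near zero.

```bash
python3 -c "
from cell import robot
print(robot.hand_in())"
```

```text
the job is handed in; nothing more can be done
None
```

The egg case's sliding door is closed against its end bar, and I have handed the job in. I pushed its fin about 85 mm along the track with the shut fingers until the door stopped hard, then lifted clear.

**Last checks:**
- **Egg door:** the top and side pictures show it flush with the end bar on the left.
- **Cake door:** it is unmoved, with its fin at the same pixel (425,221) as at the start.
- **Robot:** it stands clear of everything and the force reading is near zero. The clock read about 13.5 s of the 32 s allowed.

**What disagreed or came near a limit:**
- **Fingertip position:** the text puts the fingertips 25 mm ahead of the TCP, but two views showed them about 10–15 mm behind the reported TCP. My first pass went over the fin without touching it, so I went about 36 mm lower and it worked.
- **Fin position:** the wrist view put the fin about 3 mm farther along +y than my first measurement.
- **Push force:** at the end stop the wrist force peaked at about 64 N, under the 120 N limit. I pushed two short steps longer than needed there. As far as the pictures show, only the fingers touched the fin.

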